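Hang a fork gauge on an occupied sprung hook

TASK

Lift the fork gauge out of its rest block and hang it on the stand's hook, in front of the gauge that already hangs there: pass its window over the upturned lip, press the hung gauge back against the spring keeper, and press the fork gauge down behind the lip until you feel its window edge sit fully home on the bar. Be gentle: do not force the hook or the keeper, and do not dislodge the hung gauge. Let go at the end, and leave the other things on the table alone.

Things in the scene. Friction and masses are not known exactly. Their poses are not given: they have to be found in the camera images.
- fork_gauge_centre (a point): Fork gauge to hang (loose, pale aluminium plate): 14 mm thick (x), 50 wide (y), 152 high (z); this is its centre, half-way up. Window through it along x, 26 wide, 52 high, from 39 below to 13 mm above the centre; its upper edge (13 above) rests on the hook bar. Bridge up to 26 above. Neck 24 wide (y), 14 thick, 26 to 76 mm above the centre. Front and back alike.
- fork_gauge: The same fork gauge, 0.15 to 0.3 kg; origin at the centre of its underside (two prongs), 76 mm below the centre. Grasp the neck across its 24 mm width, with the middle of the pads 51 to 60 mm above the gauge's centre, so that the fingertips stay above the gauge already on the hook. It starts upright in the rest block with 1.5 to 2 mm play.
- rest_block: Fixed grey block, 60 x 80 x 30 mm (x, y, z), origin centre of its underside; groove along y, 17 mm wide, 54 mm long, 22 mm deep, holds the foot of the fork gauge. Lift the gauge straight up by 25 mm or more to clear it.
- gauge_stand: Fixed grey stand: origin on the table; base 140 x 90 x 12 mm, from 57 mm in front (-x) to 83 mm behind; post at the back, 166 mm high. On it a hook arm points to -x with a dark steel gauge hung on it (14 mm thick, 70 wide, 86 high, rises 8 mm above the bar's top, 0.3 kg, loose). The keeper holds that gauge against the lip.
- hook_nominal (a point): Nominal hook point of the stand: bar top, mid-width, inner face of the lip, 150 mm up; +x along the bar to the post. The arm is clamped by hand: the real point is up to 10 mm higher or lower and 3 mm nearer or farther along x (not reported: feel or look). Bar 16 mm wide (y), 8 thick. Lip at its free end: 6 mm thick, 16 wide, 12 mm above the bar top; pass over it.
- keeper (a joint): Spring keeper: black plate 40 mm wide, 30 high on the bar behind the hung gauge. Metres, about -0.001 at the start, grows toward the post; end of travel 0.022, do not pass 0.0205. Spring 2 N at 0, 160 N/m; with friction the push felt is 7 to 15 N. Room for the fork gauge from 0.013, best 0.015 to 0.018. Let go, it clamps both gauges to the lip; friction can keep a gauge from sinking.
- foot_pad (a joint): Black sprung pad, 54 x 12 mm, on a bracket under the front of the hook: the prongs of the fork gauge push it down in the last 5 mm of seating. Metres, 0 up, 0.005 when the gauge sits fully on the bar; under 1 N. The fully seated gauge has its underside 89 mm below the bar's top.
- hook_sag (a joint): How far the springy hook (bar, lip, keeper, pad) is pressed down, in m: 0 to 0.0002 at rest, about 12 N per mm. Over 0.0018 (some 22 N) it is being forced.
- spindle_pin: Bystander: steel spindle pin standing upright, 26 mm foot, 110 mm high; origin centre of its underside.
- collar_white: Bystander: small white pump collar, 28 mm wide, 34 mm high; origin centre of its underside.
Not all that is in view belongs to the job. Leave any turquoise look-alike of the fork_gauge alone.

How it is judged:
By the outcome, as a careful person would: the job done as asked, in the order asked, and still so for the second after the job is handed in, with the robot touching nothing.
It also fails if it takes over 67 s, if anything falls off the work surface, if the arm or the gripper's body presses on something with over 40 N, if the wrist force passes 120 N, or if a joint passes its speed limit or range.

ROBOT

A 6-joint arm with a two-finger parallel gripper is mounted at the origin on a cart in front of the work surface, level with it; the furniture and walls round the work are solid. World frame = base frame: x ahead of the robot, y to its left, z up, the work surface at z = 0. Lengths are in m, angles in degrees, forces in N, time in s.
With the tool pointing down it reaches from about 0.3 to 0.75 m from the base axis. Payload 8.5 kg.
Tool frame: the origin (TCP) lies at the very end of the fingers, on their centre line; the grasp point (between the pads) lies 19 mm behind it; z points along the fingers, y is the direction in which the jaws open and shut (so a half turn about z gives the same grasp; the last joint's range is limited). The gripper opens to 88 mm and grips with 3 to 60 N. Pads are 18 mm wide; open, the fingers measure 123 mm over their backs; the gripper's body (75 mm by 187 mm) begins 45 mm behind the grasp point.
Start: joints at [-76.049, 21.807, 74.336, -0, 83.858, -12.336], TCP at [0.244, -0.493, 0.239] pointing down, gripper open.
Joint ranges: [-178.18, 178.18], [-50.72, 133.34], [12.68, 142.11], [-81.47, 261.47], [9.98, 163.14], [-165.26, 165.26]. Speed limits (degrees/s): [136.94, 136.94, 180, 180, 180, 180].

INTERFACE

Orientations are given as a 3x3 rotation matrix whose columns are the frame's x, y, z axes.
In Python, from cell import monitor, vision, env gives the robot as it stands.
- The arm moves only by the tool step_arm, never from a script. Its argument "plan" is a list of rows, each a list of 3 entries, a list of its own where there are three numbers: the opening, from 0 (shut) to 1 (fully open), then the shift along the tool's x, y, z as a fraction of full scale, then the turn about the tool's z as a fraction of full scale. In form: [[jaw, [x, y, z], roll], ...]. A call has exactly 8 rows; each row is the pose to reach, as a shift and turn from the pose commanded when the call began, along the tool's axes at that moment; what a row does not reach only later rows make up. Full scale, the value 1, is 0.15 m for a shift and pi/2 rad for a turn. A row lasts 1/10 s, in which the tool goes at most 50 mm and 8.59 degrees, less where a joint would pass 70% of its speed; a pose out of reach is approached as far as the arm can. A call with a number of a shift or a turn outside -1 to 1 is refused whole. A call with a gripper value outside its range is refused whole. The fingers move at their own pace and stop on an object; "squeeze" is the grip in N (left out, the last holds). Time passes only in rows, so rows that repeat a pose let the fingers close, or fill a call up. It gives the time, the measured TCP pose, the force and the opening at its end, in the units of the state.
- monitor.read_state(): the state, without advancing time (a new reading comes with each control period).
- vision.grab_frame(name): name is "scene" or "top" or "wrist"; returns (picture, depth): 480x640x3 uint8, red, green, blue; 480x640 float32, m along the optical axis (not along the pixel's ray), 0 where there is no reading.
- vision.get_calibration(name): a dict with "fx", "fy", "cx", "cy" (pixels), "rvec" (rotation vector, rad) and "tvec" (3), from world to camera coordinates, as OpenCV has them; the wrist camera has in their place "hand_eye" (4x4, takes a point from camera to tool coordinates, whose origin is the TCP and whose axes are the flange's). Camera axes: x right, y down, z forward; pixel columns grow to the right and rows downward; lengths in m; the calibration is good to about 2 mm. A picture is of the moment at which its call begins: read the wrist's pose just before it. get_calibration takes no time and is no camera call.
- env.sign_off(): hands the job in, once; it reports no verdict.
The state is a dict: "time": time; "joint_pos": joint angles; "joint_vel": joint speeds; "joint_efforts": joint torques, N m; "tcp_pos": TCP position; "ee_rot": TCP orientation; "ft_force": force on the tool from outside, world axes, zero at the start; "wrist_torque": the same for the moment, N m; "opening": opening from 0.0 (shut) to 1.0 (fully open).
Only numpy, scipy, OpenCV 4.12 (cv2) and the standard library are available. Lean on these libraries where they do the work, as an engineer would, in place of code of your own. Each camera call takes 0.05 s, during which the arm holds its last target.

## Working session

There is one attempt and no reset: what is moved stays moved. The work goes in short steps, Python scripts to look and compute and a tool call to move; the robot and the scene stay as the last step left them, time stands still between calls to the robot, and variables do not carry over. Pictures are saved under pics/ and viewed, and the job is handed in when it is done.

Besides the shell and the picture viewer there is one more tool, called after ">>>" in YAML: its name, and indented under it one key for each argument. step_arm: Moves the arm, as the interface text tells. Shift numbers are shares of 0.15 m and turn numbers shares of pi/2 rad, none past 1 either way. Its arguments: {"type":"object","properties":{"plan":{"type":"array","items":{"type":"array"}},"squeeze":{"type":"number"}},"required":["plan"]}

```bash
ls; mkdir -p pics; python3 - <<'E'
from cell import monitor, vision, env
import cv2, numpy as np
s=monitor.read_state(); print(s)
for n in ["scene","top","wrist"]:
    p,d=vision.grab_frame(n); cv2.imwrite(f"pics/{n}0.png",p[:,:,::-1]); np.save(f"pics/{n}0_d.npy",d); np.save(f"pics/{n}0.npy",p)
    print(n,vision.get_calibration(n))
E
```

```text
pics
{'time': 0.0, 'joint_pos': array([-7.60480249e+01,  2.18398407e+01,  7.43851425e+01,  5.16924907e-04,
        8.38585837e+01, -1.23356534e+01]), 'joint_vel': array([ 0.13393511,  0.0160254 ,  0.0082756 , -0.00822952,  0.0142165 ,
        0.02741102]), 'joint_efforts': array([-9.33424371e-05, -4.37929130e+01, -2.24559456e+01,  7.12827500e-02,
        3.52216163e-02, -1.22990132e-04]), 'tcp_pos': array([ 0.24351259, -0.49283319,  0.23814626]), 'ee_rot': array([[ 8.96582564e-01,  4.42876493e-01, -3.42955218e-04],
       [ 4.42876510e-01, -8.96581501e-01,  1.41765077e-03],
       [ 3.20356896e-04, -1.42292777e-03, -9.99998936e-01]]), 'ft_force': array([-0.07048285, -0.60254222,  0.46948581]), 'wrist_torque': array([ 0.03534888, -0.05429609, -0.0017287 ]), 'opening': 0.9990628188844397}
scene {'fx': 576.7379143819805, 'fy': 576.7379143819805, 'cx': 311.96279064342406, 'cy': 233.43178526944084, 'rvec': array([ 1.83822902, -0.8699605 ,  0.58221754]), 'tvec': array([-0.48843138,  0.17667861,  0.88628607])}
top {'fx': 527.6638019311102, 'fy': 527.6638019311102, 'cx': 320.8202602140191, 'cy': 242.3099486212967, 'rvec': array([ 2.168068  , -2.20517419,  0.03209313]), 'tvec': array([-0.24061613,  0.44528439,  0.94576436])}
wrist {'fx': 405.1097778438467, 'fy': 405.1097778438467, 'cx': 322.43375822852965, 'cy': 241.37391636101376, 'hand_eye': array([[ 3.42546530e-04, -9.53305647e-01, -3.02006996e-01,
         7.70219143e-02],
       [ 9.99999900e-01,  2.39910640e-04,  3.76939371e-04,
        -1.65612778e-03],
       [-2.86883740e-04, -3.02007095e-01,  9.53305634e-01,
        -1.46002555e-01],
       [ 0.00000000e+00,  0.00000000e+00,  0.00000000e+00,
         1.00000000e+00]])}
```

View pics/scene0.png

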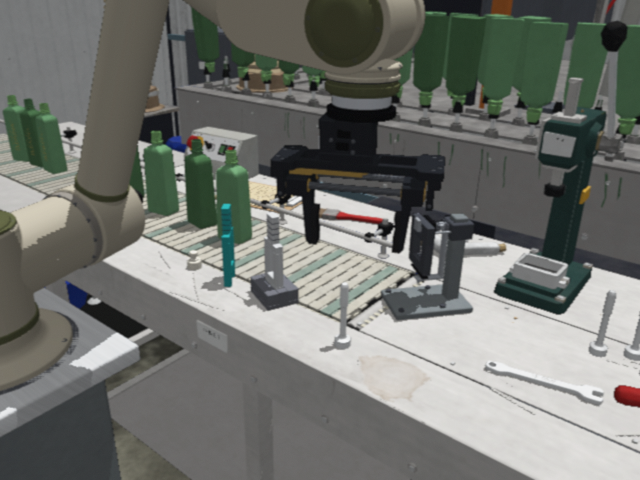

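View pics/top0.png

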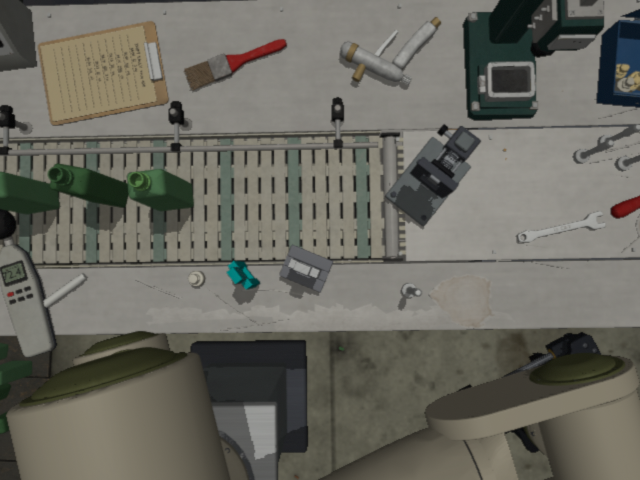

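View pics/wrist0.png

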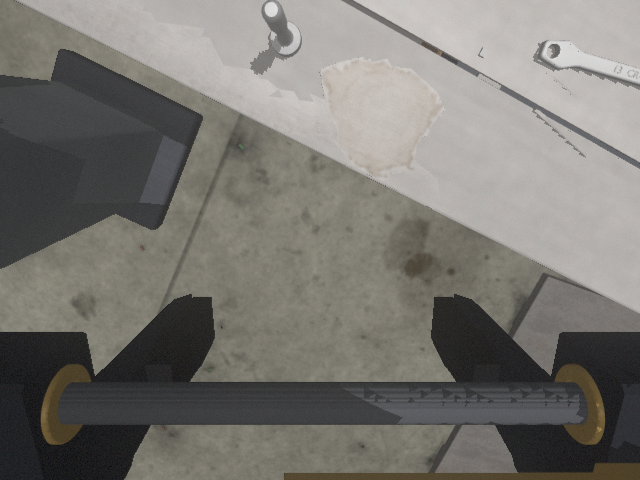

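```bash
cat > h.py <<'E'
import numpy as np, cv2
from cell import vision
def cal(n):
    c=vision.get_calibration(n); R=cv2.Rodrigues(np.array(c['rvec']))[0]; return c,R,np.array(c['tvec'])
def ray(n,u,v):
    c,R,t=cal(n); d=np.stack([(np.asarray(u)-c['cx'])/c['fx'],(np.asarray(v)-c['cy'])/c['fy'],np.ones_like(np.asarray(u,float))],-1)
    return -R.T@t, d@R
def plane(n,u,v,z):
    o,d=ray(n,u,v); k=(z-o[2])/d[...,2]; return o+d*k[...,None]
def cloud(n,dep):
    v,u=np.mgrid[0:480,0:640]; o,d=ray(n,u.astype(float),v.astype(float)); return o+d*dep[...,None]
def proj(n,P):
    c,R,t=cal(n); q=np.atleast_2d(P)@R.T+t; return np.c_[c['cx']+c['fx']*q[:,0]/q[:,2],c['cy']+c['fy']*q[:,1]/q[:,2]]
E
python3 - <<'E'
import sys; sys.path.insert(0,'.')
from h import *
for n,(x0,y0,x1,y1) in {"top":(180,110,490,340),"scene":(180,180,500,360)}.items():
    p=np.load(f"pics/{n}0.npy"); cv2.imwrite(f"pics/{n}0c.png",cv2.resize(p[y0:y1,x0:x1,::-1],None,fx=2.5,fy=2.5,interpolation=cv2.INTER_CUBIC))
    print(n,-cal(n)[1].T@cal(n)[2])
W=cloud("top",np.load("pics/top0_d.npy"))
for u,v in [(307,270),(300,255),(285,285),(243,270),(196,279),(410,291),(420,210),(460,140),(430,180),(230,310)]:
    print(u,v,W[v,u].round(4))
E
```

```text
top [ 0.39395741 -0.26676743  0.96139338]
scene [-0.27242877 -0.84025023  0.52444794]
307 270 [ 0.3919 -0.2295  0.161 ]
300 255 [ 0.4183 -0.2113  0.0284]
285 285 [ 0.365  -0.1816  0.0014]
243 270 [ 0.3935 -0.1113  0.0372]
196 279 [ 0.379  -0.0276  0.0343]
410 291 [ 0.3538 -0.3972  0.0733]
420 210 [ 0.4959 -0.4274  0.0137]
460 140 [ 0.5849 -0.4648  0.166 ]
430 180 [ 0.5269 -0.4203  0.1533]
230 310 [ 0.321  -0.0802 -0.0025]
```

View pics/top0c.png

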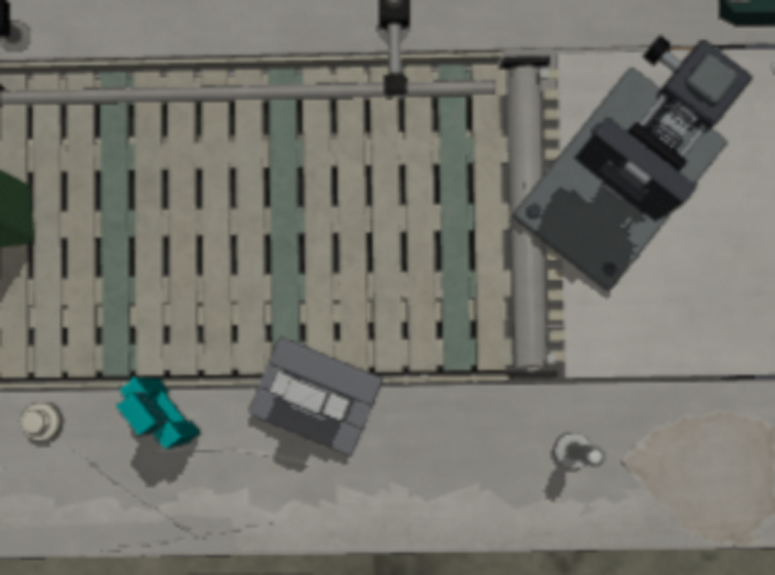

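View pics/scene0c.png

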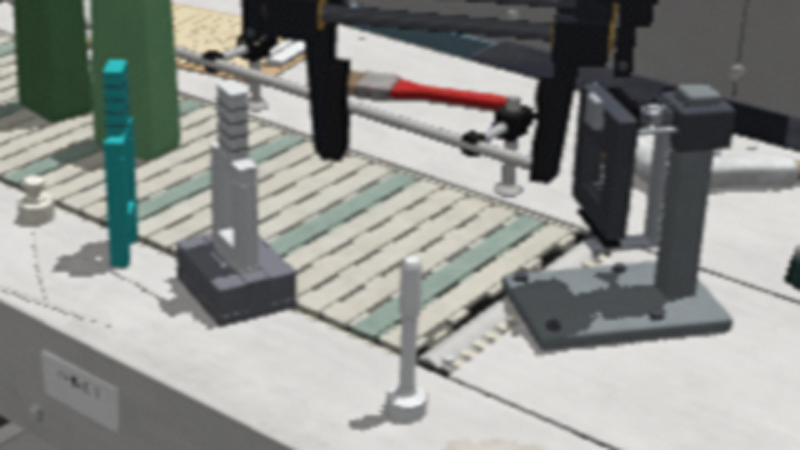

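```bash
cat > m.py <<'E'
from h import *
W=cloud("top",np.load("pics/top0_d.npy")); 
def sel(c,r,z0,z1):
    m=(np.hypot(W[...,0]-c[0],W[...,1]-c[1])<r)&(W[...,2]>z0)&(W[...,2]<z1)
    P=W[m]; rr=cv2.minAreaRect((P[:,:2]*1000).astype(np.float32)); print(c,z0,z1,len(P),'med z',np.median(P[:,2]).round(4),'rect ctr',np.round(rr[0],1),'size',np.round(rr[1],1),'ang',round(rr[2],2)); return P
print("block top");sel((0.395,-.222),.07,.02,.04)
print("neck top");sel((0.392,-.229),.03,.15,.17)
print("bridge top");sel((0.392,-.229),.05,.10,.12)
print("post top");sel((0.585,-.465),.05,.155,.175)
print("base");sel((0.54,-.43),.14,.007,.019)
print("hung top");sel((0.53,-.42),.045,.140,.175)
print("pin"); sel((.354,-.397),.03,.09,.12)
E
python3 m.py
```

```text
block top
(0.395, -0.222) 0.02 0.04 1188 med z 0.0292 rect ctr [ 395.  -220.5] size [80.  59.7] ang 66.53
neck top
(0.392, -0.229) 0.15 0.17 147 med z 0.1589 rect ctr [ 395.  -220.8] size [23.9 13.8] ang 67.39
bridge top
(0.392, -0.229) 0.1 0.12 125 med z 0.1093 rect ctr [ 395.1 -220.9] size [49.9 14. ] ang 66.02
post top
(0.585, -0.465) 0.155 0.175 799 med z 0.1593 rect ctr [ 570.8 -460.8] size [39.8 72.3] ang 50.48
base
(0.54, -0.43) 0.007 0.019 2329 med z 0.0115 rect ctr [ 548.7 -442.8] size [ 89.9 140.3] ang 50.37
hung top
(0.53, -0.42) 0.14 0.175 912 med z 0.1603 rect ctr [ 541.9 -437.8] size [70.3 47.1] ang 45.5
pin
(0.354, -0.397) 0.09 0.12 64 med z 0.1068 rect ctr [ 353.1 -403.4] size [12.3 12.4] ang 23.3
```

```bash
cat > m2.py <<'E'
from h import *
a=np.radians(-39.6); X=np.array([np.cos(a),np.sin(a)]); Y=np.array([-np.sin(a),np.cos(a)]); O=np.array([.5487,-.4428])-.013*X
print(O)
for n in ["top","scene"]:
    W=cloud(n,np.load(f"pics/{n}0_d.npy"))
    S=np.stack([(W[...,:2]-O)@X,(W[...,:2]-O)@Y,W[...,2]],-1)*1000
    m=(abs(S[...,0])<100)&(abs(S[...,1])<50)&(S[...,2]>40)&(S[...,2]<200)
    P=S[m]; print(n,len(P))
    for x in range(-40,90,2):
        q=P[(P[:,0]>=x)&(P[:,0]<x+2)]
        c=q[abs(q[:,1])<8]
        if len(q): print(x,len(q),'y',q[:,1].min().round(1),q[:,1].max().round(1),'z',q[:,2].min().round(1),q[:,2].max().round(1),'| mid',len(c), (np.percentile(c[:,2],[5,50,95]).round(1) if len(c) else ''))
E
python3 m2.py
```

```text
[ 0.53868333 -0.43451349]
top 2296
-20 18 y -6.1 7.8 z 145.8 164.4 | mid 18 [148.2 154.7 163.3]
-18 30 y -7.7 7.8 z 143.6 166.8 | mid 30 [145.3 162.  166.2]
-16 13 y -6.4 7.6 z 162.1 167.5 | mid 13 [163.  165.1 167.2]
-14 213 y -34.1 35.5 z 76.7 166.3 | mid 26 [ 83.4  92.4 165. ]
-12 278 y -34.3 35.3 z 55.3 163.9 | mid 33 [ 67.3  92.4 162.4]
-10 102 y -34.0 35.1 z 51.2 165.3 | mid 38 [ 52.9  92.5 161.9]
-8 88 y -32.5 34.8 z 52.8 164.2 | mid 31 [ 55.4 160.  163. ]
-6 78 y -33.7 35.5 z 90.2 164.5 | mid 16 [ 91.5 160.3 162.1]
-4 68 y -32.8 35.3 z 92.2 164.1 | mid 15 [139.6 160.5 162.4]
-2 57 y -34.1 34.1 z 157.6 164.0 | mid 15 [159.3 161.4 162.2]
0 52 y -32.0 35.1 z 158.0 162.9 | mid 14 [158.9 160.6 162.7]
2 52 y -23.8 28.4 z 155.4 166.6 | mid 19 [160.7 163.9 165.9]
4 32 y -18.3 18.3 z 159.7 166.7 | mid 15 [161.3 163.9 165.7]
6 33 y -19.7 19.2 z 160.9 166.7 | mid 11 [162.5 164.1 165.7]
8 25 y -18.9 20.1 z 161.3 164.8 | mid 10 [161.4 163.3 164.2]
10 7 y -14.8 17.7 z 157.9 160.4 | mid 5 [157.9 158.  159.4]
12 15 y -8.8 8.7 z 152.5 161.1 | mid 13 [152.6 157.3 160.7]
14 21 y -17.0 16.2 z 14
[... 4196 characters left out ...]
90 y -22.6 40.6 z 40.3 167.3 | mid 4 [165.2 165.4 167. ]
54 70 y -22.8 5.2 z 46.0 165.7 | mid 2 [165.6 165.6 165.7]
56 84 y -22.3 37.1 z 40.5 167.2 | mid 6 [164.9 165.9 166.9]
58 82 y -22.5 1.2 z 40.2 166.0 | mid 3 [164.9 165.2 165.8]
60 72 y -22.4 5.5 z 46.1 165.8 | mid 3 [165.  165.2 165.8]
62 74 y -24.6 5.8 z 40.3 166.7 | mid 5 [164.9 165.6 166.6]
64 77 y -22.2 1.9 z 42.0 166.3 | mid 2 [165.2 165.7 166.2]
66 57 y -21.7 11.2 z 41.0 164.7 | mid 4 [164.  164.5 164.7]
68 34 y -22.1 -8.5 z 40.7 163.0 | mid 0 
70 15 y -22.5 -11.6 z 128.5 158.6 | mid 0 
72 28 y -21.9 -2.3 z 128.7 158.7 | mid 3 [157.4 158.1 158.3]
74 11 y -21.4 -13.4 z 130.7 157.3 | mid 0 
76 3 y -18.3 -17.1 z 137.4 155.1 | mid 0
```

```bash
cat > g.py <<'E'
from h import *
from cell import monitor
def go(x,y,z,ang=None):
    "target TCP world m, tool-x heading deg -> fractions"
    s=monitor.read_state(); R=np.array(s['ee_rot']); d=R.T@(np.array([x,y,z])-s['tcp_pos'])
    h=np.degrees(np.arctan2(R[1,0],R[0,0])); t=0 if ang is None else -(ang-h)
    print('t',round(s['time'],2),'tcp',np.round(s['tcp_pos'],4),'head',round(h,2),'tilt z',np.round(R[:,2],4),'F',np.round(s['ft_force'],1),'open',round(s['opening'],3)); print(' shift frac',np.round(d/.15,4),'roll frac',round(t/90,4))
a=np.radians(-39.6); SX=np.array([np.cos(a),np.sin(a)]); SY=np.array([-np.sin(a),np.cos(a)]); SO=np.array([.5487,-.4428])-.013*SX
def st(x,y=0): return SO+SX*x+SY*y
E
python3 -c "
from g import *
go(.395,-.2208,.22,-23.5)"
```

```text
t 0.15 tcp [ 0.2435 -0.4929  0.2383] head 26.29 tilt z [-3.0e-04  1.1e-03 -1.0e+00] F [-0.1  0.  -0.3] open 1.0
 shift frac [ 1.709  -1.1792  0.1236] roll frac 0.5532
```

>>> step_arm:
  plan:
    - [1,[0.12,-0.08,0],0.07]
    - [1,[0.25,-0.17,0],0.14]
    - [1,[0.4,-0.27,0],0.22]
    - [1,[0.55,-0.37,0],0.3]
    - [1,[0.7,-0.48,0],0.38]
    - [1,[0.82,-0.56,0],0.46]
    - [1,[0.92,-0.63,0],0.52]
    - [1,[0.95,-0.65,0],0.55]

```text
time: 0.95
tcp_pos: [0.3287, -0.341, 0.2387]
ee_rot: [[0.918, -0.396, -0.0], [-0.396, -0.918, 0.001], [-0.0, -0.0, -1.0]]
ft_force: [-0.3, 0.5, -0.3]
opening: 1.004
```

```bash
python3 -c "
from g import *
go(.395,-.2208,.22,-23.5)"
```

```text
t 0.95 tcp [ 0.3287 -0.341   0.2387] head -23.31 tilt z [-0.e+00  5.e-04 -1.e+00] F [-0.3  0.5 -0.3] open 1.004
 shift frac [ 0.0885 -0.9108  0.1253] roll frac 0.0021
```

>>> step_arm:
  plan:
    - [1,[0.01,-0.1,0.01],0.0]
    - [1,[0.02,-0.23,0.03],0.0]
    - [1,[0.04,-0.4,0.05],0.0]
    - [1,[0.05,-0.58,0.07],0.0]
    - [1,[0.07,-0.75,0.1],0.0]
    - [1,[0.08,-0.87,0.12],0.0]
    - [1,[0.085,-0.915,0.125],0.0]
    - [1,[0.085,-0.915,0.125],0.0]

```text
time: 1.75
tcp_pos: [0.3942, -0.2209, 0.2199]
ee_rot: [[0.92, -0.392, -0.0], [-0.392, -0.92, 0.0], [-0.0, -0.0, -1.0]]
ft_force: [-0.0, -0.7, 0.7]
opening: 0.996
```

```bash
cat > w.py <<'E'
import sys
from g import *
from cell import vision, monitor
names=sys.argv[2:]; tag=sys.argv[1]
go(.395,-.2208,.121,-23.5)
for n in names:
    s=monitor.read_state(); p,d=vision.grab_frame(n); cv2.imwrite(f"pics/{n}{tag}.png",p[:,:,::-1]); np.save(f"pics/{n}{tag}.npy",p); np.save(f"pics/{n}{tag}_d.npy",d)
    if n=="wrist":
        T=np.eye(4); T[:3,:3]=s['ee_rot']; T[:3,3]=s['tcp_pos']; c=vision.get_calibration("wrist")
        M=T@np.array(c['hand_eye']); np.save(f"pics/wrist{tag}_M.npy",M)
E
cat > hw.py <<'E'
from h import *
def wcloud(tag):
    d=np.load(f"pics/wrist{tag}_d.npy"); M=np.load(f"pics/wrist{tag}_M.npy"); c=vision.get_calibration("wrist")
    v,u=np.mgrid[0:480,0:640]; P=np.stack([(u-c['cx'])/c['fx']*d,(v-c['cy'])/c['fy']*d,d],-1)
    return P@M[:3,:3].T+M[:3,3]
E
python3 w.py 1 wrist top
python3 - <<'E'
from hw import *
W=wcloud("1")
def sel(c,r,z0,z1):
    m=(np.hypot(W[...,0]-c[0],W[...,1]-c[1])<r)&(W[...,2]>z0)&(W[...,2]<z1)
    P=W[m]; 
    if len(P)<5: print('none');return
    rr=cv2.minAreaRect((P[:,:2]*1000).astype(np.float32)); print(z0,z1,len(P),'med z',np.median(P[:,2]).round(4),'rect',np.round(rr[0],1),np.round(rr[1],1),round(rr[2],2))
sel((.395,-.2208),.03,.15,.17)
sel((.395,-.2208),.05,.10,.12)
sel((.395,-.2208),.07,.02,.04)
E
```

```text
t 1.75 tcp [ 0.3942 -0.2209  0.2199] head -23.1 tilt z [-2.e-04  2.e-04 -1.e+00] F [-0.  -0.7  0.7] open 0.996
 shift frac [ 0.0051 -0.0025  0.6594] roll frac 0.0045
0.15 0.17 1243 med z 0.1597 rect [ 394.  -219.7] [23.7 14.2] 66.0
0.1 0.12 1151 med z 0.1098 rect [ 393.9 -219.9] [49.6 14.2] 66.62
0.02 0.04 3730 med z 0.0299 rect [ 394.  -219.5] [80.2 59.4] 66.79
```

View pics/wrist1.png

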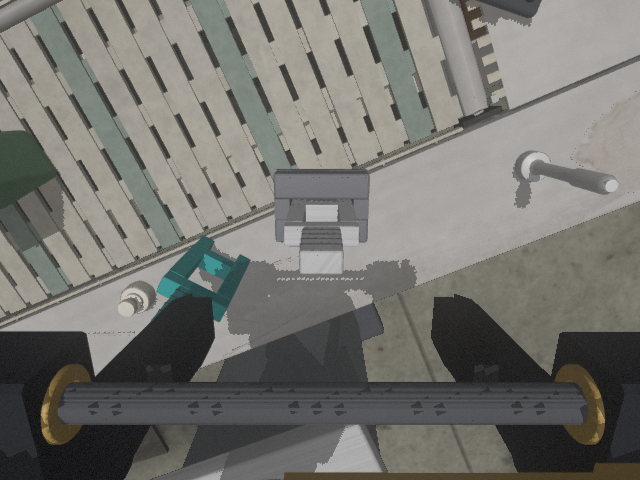

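>>> step_arm:
  plan:
    - [1,[0,-0.005,0.06],0.003]
    - [1,[0,-0.005,0.18],0.003]
    - [1,[0,-0.005,0.32],0.003]
    - [1,[0,-0.005,0.46],0.003]
    - [1,[0,-0.005,0.57],0.003]
    - [1,[0,-0.005,0.64],0.003]
    - [1,[0,-0.005,0.66],0.003]
    - [1,[0,-0.005,0.66],0.003]

```text
time: 2.65
tcp_pos: [0.394, -0.221, 0.1206]
ee_rot: [[0.917, -0.399, -0.001], [-0.399, -0.917, 0.001], [-0.001, -0.0, -1.0]]
ft_force: [0.3, -0.2, -0.4]
opening: 1.005
```

>>> step_arm:
  plan:
    - [0.6,[0,0,0],0]
    - [0.4,[0,0,0],0]
    - [0.3,[0,0,0],0]
    - [0.2,[0,0,0],0]
    - [0.1,[0,0,0],0]
    - [0,[0,0,0],0]
    - [0,[0,0,0],0]
    - [0,[0,0,0],0]
  squeeze: 45

```text
time: 3.45
tcp_pos: [0.3943, -0.2208, 0.121]
ee_rot: [[0.917, -0.398, -0.0], [-0.398, -0.917, -0.0], [-0.0, 0.0, -1.0]]
ft_force: [0.3, 0.4, -0.7]
opening: 0.3
```

```bash
python3 w.py 2 wrist
```

```text
t 3.45 tcp [ 0.3943 -0.2208  0.121 ] head -23.48 tilt z [-0. -0. -1.] F [ 0.3  0.4 -0.7] open 0.3
 shift frac [ 0.0045 -0.0018 -0.    ] roll frac 0.0002
```

View pics/wrist2.png

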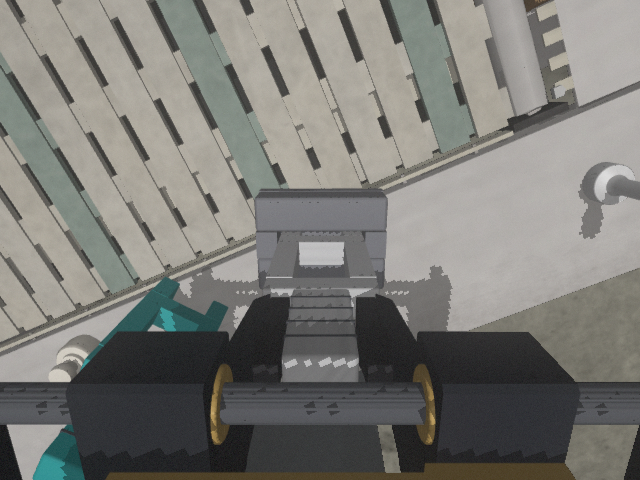

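>>> step_arm:
  plan:
    - [0,[0,0,0],0]
    - [0,[0,0,0],0]
    - [0,[0,0,0],0]
    - [0,[0,0,0],0]
    - [0,[0,0,0],0]
    - [0,[0,0,-0.02],0]
    - [0,[0,0,-0.04],0]
    - [0,[0,0,-0.06],0]
  squeeze: 50

```text
time: 4.3
tcp_pos: [0.3943, -0.2207, 0.1303]
ee_rot: [[0.917, -0.398, -0.0], [-0.398, -0.917, 0.0], [-0.0, -0.0, -1.0]]
ft_force: [-0.0, -0.5, -1.4]
opening: 0.268
```

>>> step_arm:
  plan:
    - [0,[0,0,-0.05],0]
    - [0,[0,0,-0.1],0]
    - [0,[0,0,-0.17],0]
    - [0,[0,0,-0.26],0]
    - [0,[0,0,-0.36],0]
    - [0,[0,0,-0.46],0]
    - [0,[0,0,-0.53],0]
    - [0,[0,0,-0.55],0]

```text
time: 5.1
tcp_pos: [0.3945, -0.221, 0.2139]
ee_rot: [[0.917, -0.398, 0.002], [-0.398, -0.917, -0.002], [0.002, 0.001, -1.0]]
ft_force: [0.2, -0.5, -2.0]
opening: 0.267
```

```bash
python3 -c "
from g import *
p=st(-.06); go(p[0],p[1],.2,-39.6)"
```

```text
t 5.1 tcp [ 0.3945 -0.221   0.2139] head -23.48 tilt z [ 0.0017 -0.0016 -1.    ] F [ 0.2 -0.5 -2. ] open 0.267
 shift frac [1.064  0.8114 0.0953] roll frac 0.1791
```

>>> step_arm:
  plan:
    - [0,[0.06,0.05,0],0.02]
    - [0,[0.16,0.12,0],0.05]
    - [0,[0.3,0.23,0],0.08]
    - [0,[0.45,0.34,0],0.11]
    - [0,[0.6,0.46,0],0.14]
    - [0,[0.74,0.56,0],0.165]
    - [0,[0.85,0.65,0],0.179]
    - [0,[0.9,0.69,0],0.179]

```text
time: 5.9
tcp_pos: [0.4773, -0.3714, 0.2109]
ee_rot: [[0.769, -0.639, -0.001], [-0.639, -0.769, 0.001], [-0.002, -0.0, -1.0]]
ft_force: [-0.9, -0.8, -2.0]
opening: 0.267
```

```bash
cat > m3.py <<'E'
import sys
from hw import *
from g import *
tag=sys.argv[1]
p=st(-.06); go(p[0],p[1],.2,-39.6)
def S(W): return np.stack([(W[...,:2]-SO)@SX,(W[...,:2]-SO)@SY,W[...,2]],-1)*1000
E
python3 w.py 3 wrist top scene; python3 -c "
from g import *
p=st(-.06); go(p[0],p[1],.2,-39.6)"
```

```text
t 5.9 tcp [ 0.4773 -0.3714  0.2109] head -39.72 tilt z [-0.0012  0.0012 -1.    ] F [-0.9 -0.8 -2. ] open 0.267
 shift frac [-1.0622 -0.4215  0.6012] roll frac -0.1802
t 6.05 tcp [ 0.4766 -0.3695  0.2116] head -39.61 tilt z [-0.001   0.0013 -1.    ] F [-0.6 -0.8 -1.5] open 0.265
 shift frac [0.1953 0.0705 0.0771] roll frac -0.0001
```

View pics/wrist3.png

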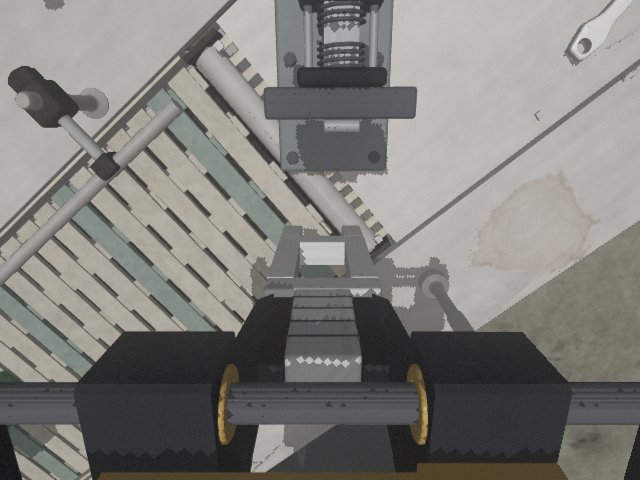

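View pics/scene3.png

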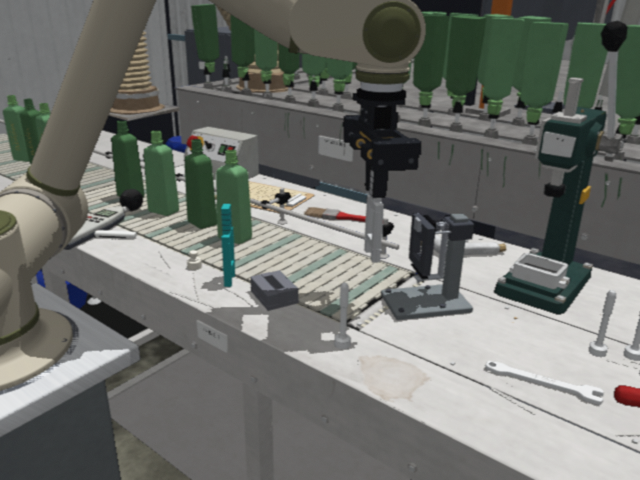

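```bash
cat > m4.py <<'E'
import sys
from hw import *
from g import *
tag=sys.argv[1]
W=wcloud(tag)
S=np.stack([(W[...,:2]-SO)@SX,(W[...,:2]-SO)@SY,W[...,2]],-1)*1000
def rect(m,name):
    P=S[m]
    if len(P)<6: print(name,'none',len(P)); return
    rr=cv2.minAreaRect(P[:,:2].astype(np.float32)); print(name,len(P),'z med',np.median(P[:,2]).round(1),'ctr',np.round(rr[0],1),'sz',np.round(rr[1],1),'ang',round(rr[2],1),'x 1-99%',np.percentile(P[:,0],[1,99]).round(1),'y',np.percentile(P[:,1],[1,99]).round(1))
x,y,z=S[...,0],S[...,1],S[...,2]
rect((x>-30)&(x<-16)&(abs(y)<12)&(z>160)&(z<170),'lip top')
rect((x>-18)&(x<1)&(abs(y)<40)&(z>157)&(z<163.2),'hung top')
rect((x>1.5)&(x<12)&(abs(y)<24)&(z>157)&(z<168),'keeper')
rect((x>-70)&(x<70)&(abs(y)<50)&(z>9)&(z<15),'base')
s=monitor.read_state(); t=np.array(s['tcp_pos']); tx=[(t[:2]-SO)@SX*1000,(t[:2]-SO)@SY*1000]; print('tcp in stand',np.round(tx,1),(t[2]*1000).round(1))
zt=t[2]*1000
near=(abs(x-tx[0])<25)&(abs(y-tx[1])<32)
rect(near&(z>zt-16)&(z<zt-6),'held bridge top (exp tcp-11)')
rect(near&(z>zt+33)&(z<zt+44),'neck top (exp +39)')
for zz in range(-120,45,5):
    m=near&(z>zt+zz)&(z<zt+zz+5)&(abs(y-tx[1])>13.5)&(abs(y-tx[1])<24)&(x>tx[0])
    if m.sum()>5 and zz<-15: print(zz,m.sum(),'front face x rel',np.median(x[m]-tx[0]).round(1))
E
python3 m4.py 3
```

```text
lip top 319 z med 165.1 ctr [-17.9   0.1] sz [16.   3.7] ang 89.8 x 1-99% [-19.7 -16.1] y [-7.7  8.1]
hung top 4933 z med 161.4 ctr [-7.1  0.8] sz [69.9 16.3] ang 89.9 x 1-99% [-13.6   0.2] y [-33.1  34.8]
keeper 1583 z med 164.2 ctr [6.8 0.2] sz [39.9 10.4] ang 89.7 x 1-99% [ 1.7 11.8] y [-18.9  19.6]
base 8608 z med 12.0 ctr [5.9 0.2] sz [127.7  89.9] ang 0.1 x 1-99% [-57.5  67.9] y [-44.   44.5]
tcp in stand [-89.3  10.6] 211.6
held bridge top (exp tcp-11) 1259 z med 199.7 ctr [-83.5   9.1] sz [ 5.  49.5] ang 0.2 x 1-99% [-85.5 -81.2] y [-15.1  33.2]
neck top (exp +39) 4960 z med 249.9 ctr [-84.5   9. ] sz [54.4 13.4] ang 89.6 x 1-99% [-90.6 -78.5] y [-16.6  34.4]
-115 22 front face x rel 7.3
-110 67 front face x rel 7.4
-105 71 front face x rel 7.3
-100 74 front face x rel 7.3
-95 82 front face x rel 7.3
-90 74 front face x rel 7.4
-85 78 front face x rel 7.4
-80 122 front face x rel 7.4
-75 101 front face x rel 7.4
-70 115 front face x rel 7.4
-65 114 front face x rel 7.4
-60 124 front face x rel 7.5
-55 139 front face x rel 7.4
-50 128 front face x rel 7.5
-45 161 front face x rel 7.4
-40 161 front face x rel 7.4
-35 157 front face x rel 7.5
-30 198 front face x rel 7.5
-25 182 front face x rel 7.4
-20 223 front face x rel 7.5
```

```bash
python3 -c "
from g import *
p=st(-.05,.0008); go(p[0],p[1],.195,-39.6)"
```

```text
t 6.05 tcp [ 0.4766 -0.3695  0.2116] head -39.61 tilt z [-0.001   0.0013 -1.    ] F [-0.6 -0.8 -1.5] open 0.265
 shift frac [0.262  0.0652 0.1104] roll frac -0.0001
```

>>> step_arm:
  plan:
    - [0,[0.04,0.01,0.02],0]
    - [0,[0.09,0.025,0.04],0]
    - [0,[0.15,0.04,0.07],0]
    - [0,[0.2,0.05,0.09],0]
    - [0,[0.24,0.06,0.1],0]
    - [0,[0.26,0.065,0.11],0]
    - [0,[0.262,0.065,0.11],0]
    - [0,[0.262,0.065,0.11],0]
  squeeze: 60

```text
time: 6.85
tcp_pos: [0.5009, -0.402, 0.1961]
ee_rot: [[0.771, -0.637, -0.0], [-0.637, -0.771, 0.0], [-0.0, -0.0, -1.0]]
ft_force: [0.1, 0.0, -1.4]
opening: 0.266
```

```bash
python3 w.py 4 wrist scene; python3 m4.py 4; python3 -c "
from g import *
p=st(-.03,.0008); go(p[0],p[1],.195,-39.6)"
```

```text
t 6.85 tcp [ 0.5009 -0.402   0.1961] head -39.59 tilt z [-0.e+00  1.e-04 -1.e+00] F [ 0.1  0.  -1.4] open 0.266
 shift frac [-1.3139 -0.481   0.5004] roll frac -0.1788
lip top 240 z med 165.1 ctr [-17.8   0.1] sz [ 3.5 15.5] ang 0.0 x 1-99% [-19.5 -16. ] y [-7.5  7.8]
hung top 4817 z med 161.4 ctr [-7.   0.8] sz [15.9 70.2] ang 0.1 x 1-99% [-13.8   0.3] y [-33.3  34.7]
keeper 1732 z med 164.1 ctr [6.7 0.2] sz [39.6 10.5] ang 90.0 x 1-99% [ 1.5 11.9] y [-19.   19.3]
base 4948 z med 12.0 ctr [5.9 0.1] sz [128.1  89.9] ang 0.1 x 1-99% [-57.7  68. ] y [-44.3  44.5]
tcp in stand [-49.9   1. ] 196.2
held bridge top (exp tcp-11) 1276 z med 184.7 ctr [-45.6   0.5] sz [ 4.9 49.5] ang 0.1 x 1-99% [-47.7 -43.5] y [-23.7  24.8]
neck top (exp +39) 4768 z med 234.8 ctr [-47.1   0.4] sz [13.6 54.5] ang 0.1 x 1-99% [-53.  -40.8] y [-25.1  25.9]
-115 14 front face x rel 5.8
-110 68 front face x rel 6.0
-105 74 front face x rel 6.0
-100 74 front face x rel 6.0
-95 83 front face x rel 5.9
-90 83 front face x rel 5.9
-85 79 front face x rel 6.0
-80 105 front face x rel 5.9
-75 96 front face x rel 5.9
-70 105 front face x rel 6.0
-65 117 front face x rel 5.9
-60 119 front face x rel 5.9
-55 132 front face x rel 5.9
-50 138 front face x rel 6.0
-45 148 front face x rel 5.9
-40 162 front face x rel 5.9
-35 173 front face x rel 6.0
-30 190 front face x rel 5.9
-25 201 front face x rel 5.9
-20 214 front face x rel 5.9
t 6.95 tcp [ 0.5009 -0.4019  0.1962] head -39.59 tilt z [ 2.e-04 -1.e-04 -1.e+00] F [ 0.3  0.7 -1.8] open 0.261
 shift frac [0.1328 0.0015 0.0082] roll frac 0.0001
```

View pics/wrist4.png

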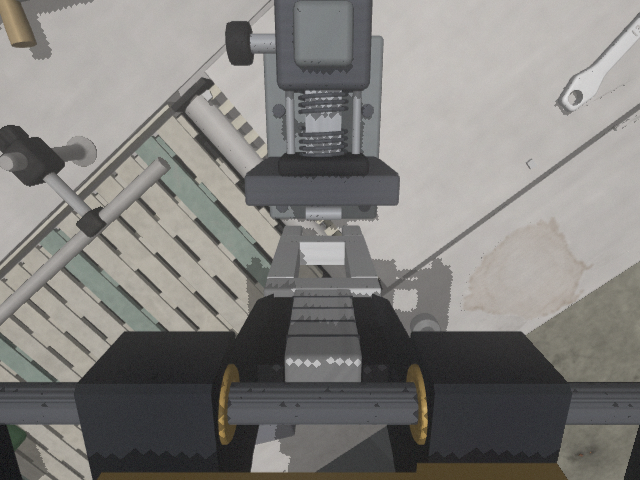

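>>> step_arm:
  plan:
    - [0,[0.02,-0.001,0],0]
    - [0,[0.05,-0.002,0],0]
    - [0,[0.08,-0.002,0],0]
    - [0,[0.11,-0.002,0],0]
    - [0,[0.14,-0.002,0],0]
    - [0,[0.165,-0.002,0],0]
    - [0,[0.18,-0.002,0],0]
    - [0,[0.18,-0.002,0],0]

```text
time: 7.75
tcp_pos: [0.5221, -0.4192, 0.1958]
ee_rot: [[0.771, -0.637, -0.0], [-0.637, -0.771, 0.0], [-0.0, -0.0, -1.0]]
ft_force: [0.8, 0.4, -2.4]
opening: 0.262
```

>>> step_arm:
  plan:
    - [0,[0.005,0,0],0]
    - [0,[0.01,0,0],0]
    - [0,[0.015,0,0],0]
    - [0,[0.02,0,0],0]
    - [0,[0.025,0,0],0]
    - [0,[0.03,0,0],0]
    - [0,[0.035,0,0],0]
    - [0,[0.04,0,0],0]

```text
time: 8.55
tcp_pos: [0.5263, -0.4226, 0.196]
ee_rot: [[0.771, -0.637, -0.001], [-0.637, -0.771, 0.001], [-0.001, -0.0, -1.0]]
ft_force: [-4.2, 4.1, 0.2]
opening: 0.266
```

```bash
python3 w.py 5 wrist scene; python3 m4.py 5; python3 -c "
from g import *
p=st(-.003,.0008); go(p[0],p[1],.196,-39.6)
import cv2
p=cv2.imread('pics/scene5.png'); cv2.imwrite('pics/scene5c.png',cv2.resize(p[150:330,340:500],None,fx=3.3,fy=3.3,interpolation=2))"
```

```text
t 8.55 tcp [ 0.5263 -0.4226  0.196 ] head -39.59 tilt z [-8.e-04  7.e-04 -1.e+00] F [-4.2  4.1  0.2] open 0.266
 shift frac [-1.5316 -0.479   0.5015] roll frac -0.1788
lip top none 0
hung top 3869 z med 161.2 ctr [-7.8  0.8] sz [17.5 70. ] ang 0.0 x 1-99% [-14.1   0.9] y [-33.2  34.7]
keeper 1846 z med 163.7 ctr [6.7 0. ] sz [48.  10.4] ang 90.0 x 1-99% [ 1.6 11.6] y [-21.6  21.9]
base 3108 z med 11.9 ctr [27.3  0.1] sz [84.3 89.9] ang 0.0 x 1-99% [-11.3  68.6] y [-44.3  44.5]
tcp in stand [-17.    1.3] 195.9
held bridge top (exp tcp-11) 1228 z med 184.6 ctr [-13.    0.8] sz [49.6  4.7] ang 89.7 x 1-99% [-15.  -11.1] y [-23.4  25.2]
neck top (exp +39) 4751 z med 234.7 ctr [-14.6   0.6] sz [14.1 54.7] ang 0.4 x 1-99% [-20.2  -8. ] y [-24.9  26.2]
-120 20 front face x rel 19.0
-115 17 front face x rel 19.1
-110 27 front face x rel 19.0
-105 40 front face x rel 18.8
-100 18 front face x rel 19.1
-95 15 front face x rel 19.0
-90 13 front face x rel 19.1
-85 11 front face x rel 19.1
-80 12 front face x rel 19.0
-75 14 front face x rel 19.0
-70 15 front face x rel 19.1
-65 13 front face x rel 19.1
-60 15 front face x rel 19.2
-55 25 front face x rel 19.1
-50 30 front face x rel 19.1
-45 41 front face x rel 19.1
-40 427 front face x rel 13.0
-35 1295 front face x rel 13.2
-30 184 front face x rel 5.3
-25 186 front face x rel 5.3
-20 217 front face x rel 5.3
t 8.65 tcp [ 0.5264 -0.4227  0.1959] head -39.59 tilt z [-5.e-04  5.e-04 -1.e+00] F [-4.2  3.4 -0.3] open 0.261
 shift frac [ 0.0931  0.0032 -0.0005] roll frac 0.0001
```

View pics/scene5c.png

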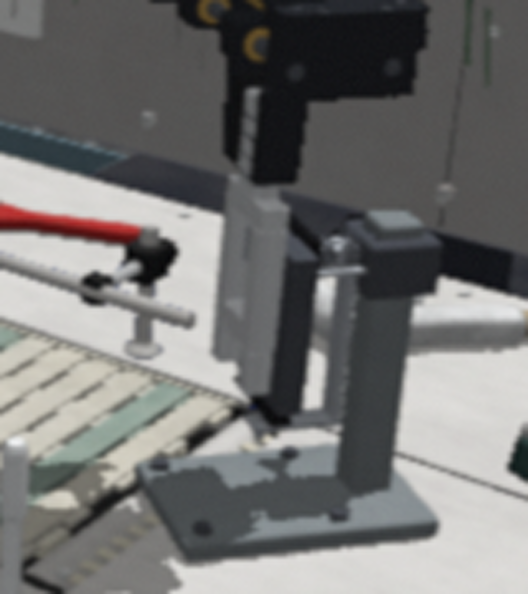

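View pics/wrist5.png

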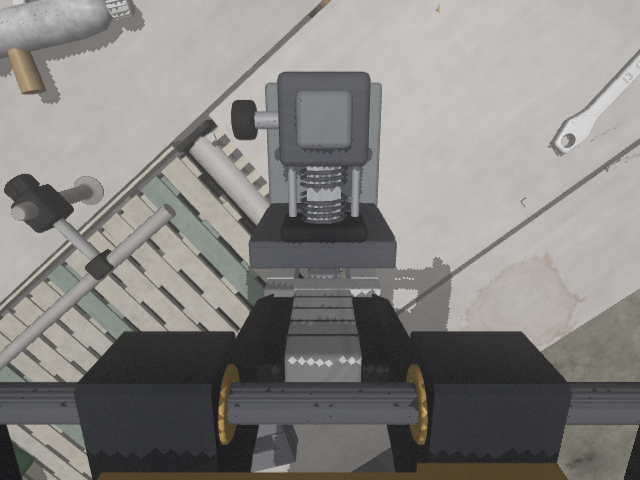

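```bash
cat > m5.py <<'E'
import sys
from hw import *
from g import *
for tag in sys.argv[1:]:
    W=wcloud(tag)
    S=np.stack([(W[...,:2]-SO)@SX,(W[...,:2]-SO)@SY,W[...,2]],-1)*1000
    x,y,z=S[...,0],S[...,1],S[...,2]
    m=(abs(y)>23)&(abs(y)<33)&(z>156)&(z<165)&(x>-40)&(x<50)
    print(tag,'hung top x 2-98%',np.percentile(x[m],[2,98]).round(1),'z med by halves', np.median(z[m&(y>0)]).round(1),np.median(z[m&(y<0)]).round(1))
    m=(abs(y)<18)&(abs(y)>8.5)&(z>161.9)&(z<168)&(x>-5)&(x<33); 
    if m.sum()>5: print('  keeper x',np.percentile(x[m],[2,98]).round(1))
    M=np.load(f"pics/wrist{tag}_M.npy"); 
    # held front faces
    for z0,z1,yy in [(205,218,4),(172,184,20)]:
        pass
    t=np.load(f"pics/wrist{tag}_t.npy") if False else None
    b=(abs(y)<24)&(z>183-14)&(z<205)&(x>-80)&(x<40)
    for zz in np.arange(168,240,4):
        mm=(abs(y)<(24 if zz<186 else 9))&(z>=zz)&(z<zz+4)&(x>-60)&(x<30)
        if mm.sum()>15: print('   z',zz,mm.sum(),'x max face',np.percentile(x[mm],90).round(1),end=';')
    print()
E
python3 m5.py 4 5
```

```text
4 hung top x 2-98% [-13.4   0.2] z med by halves 161.3 161.3
  keeper x [-4.1  7.9]
   z 168 179 x max face -43.7;   z 172 293 x max face -43.7;   z 176 393 x max face -43.7;   z 180 446 x max face -43.7;   z 184 684 x max face -43.8;   z 188 173 x max face -43.6;   z 192 190 x max face -43.5;   z 196 226 x max face -43.6;   z 200 213 x max face -43.6;   z 204 242 x max face -43.6;   z 208 257 x max face -43.6;   z 212 282 x max face -43.5;   z 216 320 x max face -43.6;   z 220 320 x max face -43.5;   z 224 364 x max face -43.5;   z 228 393 x max face -43.6;   z 232 1754 x max face -44.0;   z 236 64 x max face -44.9;
5 hung top x 2-98% [-11.7   2.4] z med by halves 161.1 161.1
  keeper x [-3.6 10.2]
   z 168 172 x max face -11.5;   z 172 291 x max face -11.3;   z 176 395 x max face -11.3;   z 180 445 x max face -11.3;   z 184 630 x max face -11.4;   z 188 162 x max face -11.1;   z 192 204 x max face -11.0;   z 196 202 x max face -11.0;   z 200 223 x max face -10.8;   z 204 232 x max face -10.9;   z 208 249 x max face -10.8;   z 212 294 x max face -10.7;   z 216 288 x max face -10.8;   z 220 327 x max face -10.6;   z 224 363 x max face -10.6;   z 228 389 x max face -10.6;   z 232 1786 x max face -11.1;   z 236 48 x max face -12.1;
```

>>> step_arm:
  plan:
    - [0,[0.006,0.001,0],0]
    - [0,[0.012,0.002,0],0]
    - [0,[0.018,0.003,0],0]
    - [0,[0.024,0.003,0],0]
    - [0,[0.03,0.003,0],0]
    - [0,[0.036,0.003,0],0]
    - [0,[0.042,0.003,0],0]
    - [0,[0.046,0.003,0],0]

```text
time: 9.45
tcp_pos: [0.5315, -0.4271, 0.1959]
ee_rot: [[0.771, -0.637, -0.001], [-0.637, -0.771, 0.001], [-0.001, -0.001, -1.0]]
ft_force: [-4.7, 5.3, 0.3]
opening: 0.265
```

```bash
python3 w.py 6 wrist;python3 m5.py 6; python3 -c "
from g import *
p=st(-.003,.0008); go(p[0],p[1],.196,-39.6)"
```

```text
t 9.45 tcp [ 0.5315 -0.4271  0.1959] head -39.58 tilt z [-6.0e-04  1.3e-03 -1.0e+00] F [-4.7  5.3  0.3] open 0.265
 shift frac [-1.5768 -0.4798  0.5019] roll frac -0.1786
6 hung top x 2-98% [-4.9  9. ] z med by halves 161.1 161.1
  keeper x [-4.9 16.7]
   z 168 183 x max face -4.7;   z 172 277 x max face -4.6;   z 176 383 x max face -4.5;   z 180 452 x max face -4.5;   z 184 627 x max face -4.6;   z 188 163 x max face -4.3;   z 192 201 x max face -4.2;   z 196 199 x max face -4.2;   z 200 224 x max face -4.1;   z 204 237 x max face -4.1;   z 208 248 x max face -4.0;   z 212 289 x max face -4.0;   z 216 293 x max face -3.9;   z 220 312 x max face -3.8;   z 224 374 x max face -3.8;   z 228 378 x max face -3.7;   z 232 1806 x max face -4.2;   z 236 38 x max face -5.6;
t 9.5 tcp [ 0.5315 -0.4271  0.1959] head -39.58 tilt z [-6.0e-04  1.3e-03 -1.0e+00] F [-3.8  3.9  0.8] open 0.263
 shift frac [ 0.0482  0.0023 -0.0005] roll frac 0.0002
```

>>> step_arm:
  plan:
    - [0,[0.007,0,0],0]
    - [0,[0.014,0.001,0],0]
    - [0,[0.021,0.002,0],0]
    - [0,[0.028,0.002,0],0]
    - [0,[0.035,0.002,0],0]
    - [0,[0.042,0.002,0],0]
    - [0,[0.049,0.002,0],0]
    - [0,[0.052,0.002,0],0]

```text
time: 10.3
tcp_pos: [0.5373, -0.4319, 0.1959]
ee_rot: [[0.771, -0.637, -0.001], [-0.637, -0.771, 0.002], [-0.002, -0.001, -1.0]]
ft_force: [-4.2, 6.4, 1.0]
opening: 0.262
```

```bash
python3 w.py 7 wrist scene;python3 m5.py 7; python3 -c "
from g import *
p=st(-.003,.0008); go(p[0],p[1],.196,-39.6)
import cv2
p=cv2.imread('pics/scene7.png'); cv2.imwrite('pics/scene7c.png',cv2.resize(p[150:330,340:500],None,fx=3.3,fy=3.3,interpolation=2))"
```

```text
t 10.3 tcp [ 0.5373 -0.4319  0.1959] head -39.56 tilt z [-0.001   0.0021 -1.    ] F [-4.2  6.4  1. ] open 0.262
 shift frac [-1.6265 -0.4805  0.5034] roll frac -0.1785
7 hung top x 2-98% [ 2.5 16.4] z med by halves 161.1 161.0
  keeper x [ 2.  24.1]
   z 168 173 x max face 2.7;   z 172 299 x max face 2.8;   z 176 380 x max face 2.9;   z 180 448 x max face 2.9;   z 184 608 x max face 2.9;   z 188 161 x max face 3.2;   z 192 194 x max face 3.3;   z 196 212 x max face 3.2;   z 200 206 x max face 3.4;   z 204 251 x max face 3.4;   z 208 244 x max face 3.5;   z 212 285 x max face 3.7;   z 216 296 x max face 3.6;   z 220 315 x max face 3.8;   z 224 357 x max face 3.9;   z 228 384 x max face 3.9;   z 232 1825 x max face 3.5;   z 236 40 x max face 2.2;
t 10.4 tcp [ 0.5373 -0.4319  0.1959] head -39.57 tilt z [-0.001   0.0022 -1.    ] F [-4.6  5.6  0.6] open 0.267
 shift frac [-0.0017  0.002  -0.0008] roll frac 0.0004
```

View pics/scene7c.png

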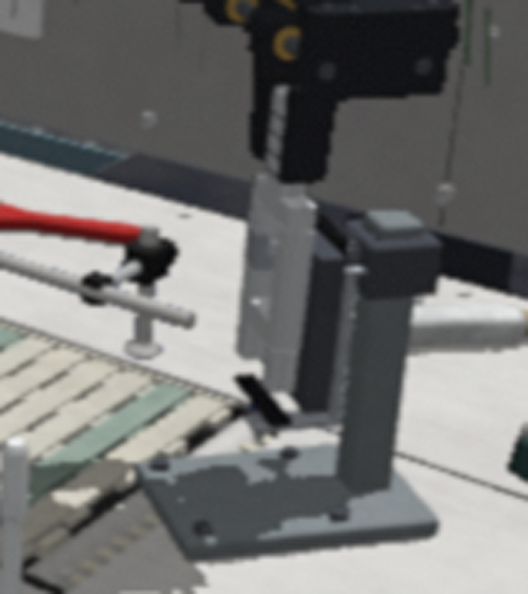

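>>> step_arm:
  plan:
    - [0,[0.004,0.001,0.005],0]
    - [0,[0.005,0.001,0.015],0]
    - [0,[0.005,0.001,0.025],0]
    - [0,[0.005,0.001,0.035],0]
    - [0,[0.005,0.001,0.045],0]
    - [0,[0.005,0.001,0.055],0]
    - [0,[0.005,0.001,0.065],0]
    - [0,[0.005,0.001,0.07],0]

```text
time: 11.2
tcp_pos: [0.5373, -0.4328, 0.1859]
ee_rot: [[0.771, -0.637, -0.001], [-0.637, -0.771, 0.001], [-0.002, -0.0, -1.0]]
ft_force: [-7.3, 6.8, 2.6]
opening: 0.26
```

```bash
python3 w.py 8 wrist scene;python3 m5.py 8; python3 -c "
from g import *
p=st(-.003,.0008); go(p[0],p[1],.1775,-39.6)"
```

```text
t 11.2 tcp [ 0.5373 -0.4328  0.1859] head -39.59 tilt z [-0.0015  0.0012 -1.    ] F [-7.3  6.8  2.6] open 0.26
 shift frac [-1.631  -0.4847  0.4356] roll frac -0.1788
8 hung top x 2-98% [ 3.1 17.2] z med by halves 160.8 160.8
  keeper x [ 2.8 24.9]
   z 168 402 x max face 3.6;   z 172 739 x max face 3.5;   z 176 225 x max face 3.7;   z 180 232 x max face 3.8;   z 184 411 x max face 5.1;   z 188 199 x max face 3.9;   z 192 237 x max face 4.1;   z 196 247 x max face 4.1;   z 200 258 x max face 4.2;   z 204 296 x max face 4.3;   z 208 296 x max face 4.3;   z 212 353 x max face 4.5;   z 216 370 x max face 4.4;   z 220 510 x max face 4.4;   z 224 1533 x max face 3.4;
t 11.3 tcp [ 0.5373 -0.4328  0.1858] head -39.59 tilt z [-0.0015  0.0013 -1.    ] F [-6.6  5.6  2.4] open 0.265
 shift frac [-0.0055 -0.0025  0.0556] roll frac 0.0001
```

>>> step_arm:
  plan:
    - [0,[0,0,0.006],0]
    - [0,[0,0,0.012],0]
    - [0,[0,0,0.018],0]
    - [0,[0,0,0.024],0]
    - [0,[0,0,0.03],0]
    - [0,[0,0,0.036],0]
    - [0,[0,0,0.042],0]
    - [0,[0,0,0.046],0]

```text
time: 12.1
tcp_pos: [0.5373, -0.4329, 0.1792]
ee_rot: [[0.771, -0.637, -0.001], [-0.637, -0.771, 0.001], [-0.002, 0.0, -1.0]]
ft_force: [-7.4, 6.0, 5.1]
opening: 0.268
```

```bash
python3 -c "
from g import *
p=st(-.003,.0008); go(p[0],p[1],.1775,-39.6)"
```

```text
t 12.1 tcp [ 0.5373 -0.4329  0.1792] head -39.59 tilt z [-0.0013  0.001  -1.    ] F [-7.4  6.   5.1] open 0.268
 shift frac [-0.006  -0.0026  0.011 ] roll frac 0.0001
```

>>> step_arm:
  plan:
    - [0,[0,0,0.001],0]
    - [0,[0,0,0.002],0]
    - [0,[0,0,0.003],0]
    - [0,[0,0,0.004],0]
    - [0,[0,0,0.005],0]
    - [0,[0,0,0.006],0]
    - [0,[0,0,0.006],0]
    - [0,[0,0,0.006],0]

```text
time: 12.9
tcp_pos: [0.5374, -0.4328, 0.1783]
ee_rot: [[0.771, -0.637, -0.001], [-0.637, -0.771, 0.001], [-0.002, -0.0, -1.0]]
ft_force: [-6.6, 6.5, 4.6]
opening: 0.265
```

```bash
python3 w.py 9 wrist scene;python3 m5.py 9; python3 -c "
from g import *
p=st(-.003,.0008); go(p[0],p[1],.1775,-39.6)"
```

```text
t 12.9 tcp [ 0.5374 -0.4328  0.1783] head -39.59 tilt z [-0.0012  0.001  -1.    ] F [-6.6  6.5  4.6] open 0.265
 shift frac [-1.6315 -0.4846  0.3848] roll frac -0.1787
9 hung top x 2-98% [ 3.5 17.4] z med by halves 160.8 160.8
  keeper x [ 0.5 25.2]
   z 168 251 x max face 3.7;   z 172 242 x max face 3.9;   z 176 380 x max face 5.1;   z 180 548 x max face 6.3;   z 184 634 x max face 6.4;   z 188 243 x max face 4.1;   z 192 243 x max face 4.2;   z 196 296 x max face 4.3;   z 200 312 x max face 4.3;   z 204 347 x max face 4.4;   z 208 369 x max face 4.4;   z 212 424 x max face 4.5;   z 216 1650 x max face 3.6;
t 13.0 tcp [ 0.5373 -0.4328  0.1783] head -39.59 tilt z [-0.0013  0.001  -1.    ] F [-7.8  5.4  4.4] open 0.262
 shift frac [-0.0059 -0.0025  0.0055] roll frac 0.0001
```

>>> step_arm:
  plan:
    - [0,[0,0,0.001],0]
    - [0,[0,0,0.002],0]
    - [0,[0,0,0.003],0]
    - [0,[0,0,0.004],0]
    - [0,[0,0,0.005],0]
    - [0,[0,0,0.005],0]
    - [0,[0,0,0.005],0]
    - [0,[0,0,0.005],0]

```text
time: 13.8
tcp_pos: [0.5373, -0.4328, 0.1776]
ee_rot: [[0.771, -0.637, -0.001], [-0.637, -0.771, 0.001], [-0.002, 0.0, -1.0]]
ft_force: [-6.7, 6.2, 4.2]
opening: 0.264
```

>>> step_arm:
  plan:
    - [0,[0,0,0.001],0]
    - [0,[0,0,0.002],0]
    - [0,[0,0,0.003],0]
    - [0,[0,0,0.003],0]
    - [0,[0,0,0.003],0]
    - [0,[0,0,0.003],0]
    - [0,[0,0,0.003],0]
    - [0,[0,0,0.003],0]

```text
time: 14.6
tcp_pos: [0.5373, -0.4328, 0.1771]
ee_rot: [[0.771, -0.637, -0.001], [-0.637, -0.771, 0.001], [-0.002, 0.0, -1.0]]
ft_force: [-7.7, 6.5, 3.8]
opening: 0.266
```

>>> step_arm:
  plan:
    - [0,[0,0,0.001],0]
    - [0,[0,0,0.002],0]
    - [0,[0,0,0.003],0]
    - [0,[0,0,0.003],0]
    - [0,[0,0,0.003],0]
    - [0,[0,0,0.003],0]
    - [0,[0,0,0.003],0]
    - [0,[0,0,0.003],0]

```text
time: 15.4
tcp_pos: [0.5373, -0.4328, 0.1768]
ee_rot: [[0.771, -0.637, -0.001], [-0.637, -0.771, 0.001], [-0.002, 0.0, -1.0]]
ft_force: [-7.5, 7.2, 5.6]
opening: 0.265
```

>>> step_arm:
  plan:
    - [0,[0,0,0.001],0]
    - [0,[0,0,0.002],0]
    - [0,[0,0,0.003],0]
    - [0,[0,0,0.003],0]
    - [0,[0,0,0.003],0]
    - [0,[0,0,0.003],0]
    - [0,[0,0,0.003],0]
    - [0,[0,0,0.003],0]

```text
time: 16.2
tcp_pos: [0.5374, -0.4329, 0.1767]
ee_rot: [[0.771, -0.637, -0.001], [-0.637, -0.771, 0.001], [-0.001, 0.0, -1.0]]
ft_force: [-8.7, 6.5, 7.1]
opening: 0.264
```

```bash
python3 w.py 10 wrist scene;python3 m5.py 10;python3 m4.py 10|grep -v front
```

```text
t 16.2 tcp [ 0.5374 -0.4329  0.1767] head -39.59 tilt z [-1.e-03  6.e-04 -1.e+00] F [-8.7  6.5  7.1] open 0.264
 shift frac [-1.6319 -0.4848  0.3729] roll frac -0.1788
10 hung top x 2-98% [ 3.3 17.5] z med by halves 160.6 160.6
  keeper x [ 0.4 25.2]
   z 168 228 x max face 3.8;   z 172 254 x max face 4.0;   z 176 475 x max face 5.6;   z 180 579 x max face 6.3;   z 184 648 x max face 6.4;   z 188 247 x max face 4.1;   z 192 268 x max face 4.3;   z 196 295 x max face 4.3;   z 200 296 x max face 4.3;   z 204 363 x max face 4.4;   z 208 386 x max face 4.4;   z 212 1460 x max face 4.1;   z 216 470 x max face 2.9;
lip top none 0
hung top none 0
keeper 2949 z med 161.0 ctr [ 6.7 -0. ] sz [10.5 48. ] ang 0.0 x 1-99% [ 1.7 11.9] y [-23.5  23.6]
base 1603 z med 11.9 ctr [34.8  0.2] sz [70.3 90.1] ang 0.0 x 1-99% [ 2.3 69.9] y [-44.5  44.7]
tcp in stand [-2.1  0.4] 176.7
held bridge top (exp tcp-11) 4563 z med 161.8 ctr [11.3  0.4] sz [23.2 64. ] ang 0.1 x 1-99% [ 0.4 22.7] y [-30.4  31.3]
neck top (exp +39) 4745 z med 215.4 ctr [ 0.8 -0.1] sz [54.5 13.4] ang 89.9 x 1-99% [-5.2  7. ] y [-25.6  25.4]
```

>>> step_arm:
  plan:
    - [0,[0,0,0.001],0]
    - [0,[0,0,0.002],0]
    - [0,[0,0,0.003],0]
    - [0,[0,0,0.003],0]
    - [0,[0,0,0.003],0]
    - [0,[0,0,0.003],0]
    - [0,[0,0,0.003],0]
    - [0,[0,0,0.003],0]

```text
time: 17.1
tcp_pos: [0.5374, -0.4329, 0.1765]
ee_rot: [[0.771, -0.637, -0.001], [-0.637, -0.771, 0.0], [-0.001, 0.0, -1.0]]
ft_force: [-7.6, 7.2, 7.9]
opening: 0.263
```

>>> step_arm:
  plan:
    - [0,[0,0,0.001],0]
    - [0,[0,0,0.002],0]
    - [0,[0,0,0.002],0]
    - [0,[0,0,0.002],0]
    - [0,[0,0,0.002],0]
    - [0,[0,0,0.002],0]
    - [0,[0,0,0.002],0]
    - [0,[0,0,0.002],0]

```text
time: 17.9
tcp_pos: [0.5374, -0.4329, 0.1764]
ee_rot: [[0.771, -0.637, -0.001], [-0.637, -0.771, 0.0], [-0.001, 0.0, -1.0]]
ft_force: [-9.5, 6.5, 8.8]
opening: 0.267
```

```bash
python3 w.py 11 wrist scene;python3 m5.py 11;python3 m4.py 11|grep neck; python3 -c "
import cv2
p=cv2.imread('pics/scene11.png'); cv2.imwrite('pics/scene11c.png',cv2.resize(p[150:330,340:500],None,fx=3.3,fy=3.3,interpolation=2))"
```

```text
t 17.9 tcp [ 0.5374 -0.4329  0.1764] head -39.59 tilt z [-6.e-04  2.e-04 -1.e+00] F [-9.5  6.5  8.8] open 0.267
 shift frac [-1.6321 -0.4847  0.3704] roll frac -0.1787
11 hung top x 2-98% [ 3.2 17.4] z med by halves 160.4 160.4
  keeper x [ 0.3 25.1]
   z 168 224 x max face 3.8;   z 172 273 x max face 4.1;   z 176 482 x max face 6.0;   z 180 585 x max face 6.4;   z 184 672 x max face 6.4;   z 188 240 x max face 4.1;   z 192 286 x max face 4.2;   z 196 300 x max face 4.2;   z 200 307 x max face 4.3;   z 204 366 x max face 4.4;   z 208 373 x max face 4.4;   z 212 1649 x max face 4.1;   z 216 250 x max face 2.7;
neck top (exp +39) 4787 z med 215.2 ctr [ 0.8 -0.1] sz [13.2 54.5] ang 0.1 x 1-99% [-5.1  7. ] y [-25.8  25.4]
```

View pics/scene11c.png

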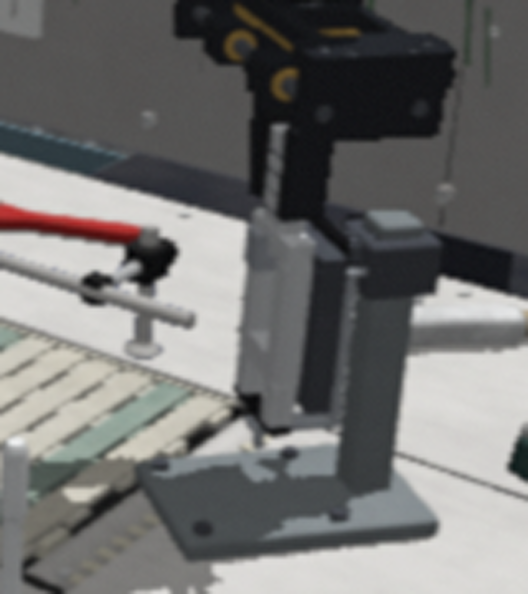

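>>> step_arm:
  plan:
    - [0,[-0.002,0,0],0]
    - [0,[-0.005,0,0],0]
    - [0,[-0.008,0,0],0]
    - [0,[-0.011,0,0],0]
    - [0,[-0.014,0,0],0]
    - [0,[-0.017,0,0],0]
    - [0,[-0.018,0,0],0]
    - [0,[-0.018,0,0],0]

```text
time: 18.8
tcp_pos: [0.5369, -0.4325, 0.1767]
ee_rot: [[0.771, -0.637, 0.004], [-0.637, -0.771, -0.004], [0.006, 0.0, -1.0]]
ft_force: [1.2, 0.4, 7.1]
opening: 0.264
```

```bash
python3 w.py 12 wrist;python3 m5.py 12;python3 m4.py 12|grep neck
```

```text
t 18.8 tcp [ 0.5369 -0.4325  0.1767] head -39.58 tilt z [ 0.0043 -0.0039 -1.    ] F [1.2 0.4 7.1] open 0.264
 shift frac [-1.6307 -0.485   0.3617] roll frac -0.1787
12 hung top x 2-98% [ 3.1 17.3] z med by halves 160.7 160.7
  keeper x [ 0.  25.2]
   z 168 227 x max face 3.5;   z 172 268 x max face 3.6;   z 176 459 x max face 4.9;   z 180 579 x max face 5.8;   z 184 661 x max face 5.8;   z 188 249 x max face 3.5;   z 192 269 x max face 3.6;   z 196 304 x max face 3.5;   z 200 302 x max face 3.6;   z 204 375 x max face 3.6;   z 208 388 x max face 3.5;   z 212 1397 x max face 3.2;   z 216 505 x max face 2.1;
neck top (exp +39) 4755 z med 215.5 ctr [-0.4 -0.2] sz [54.7 14.1] ang 89.9 x 1-99% [-5.9  6.2] y [-25.7  25.5]
```

>>> step_arm:
  plan:
    - [0,[0,0,-0.002],0]
    - [0,[0,0,-0.004],0]
    - [0,[0,0,-0.006],0]
    - [0,[0,0,-0.007],0]
    - [0,[0,0,-0.007],0]
    - [0,[0,0,-0.007],0]
    - [0,[0,0,-0.007],0]
    - [0,[0,0,-0.007],0]

```text
time: 19.65
tcp_pos: [0.5365, -0.4322, 0.1767]
ee_rot: [[0.771, -0.637, 0.002], [-0.637, -0.771, -0.002], [0.003, 0.0, -1.0]]
ft_force: [2.7, -0.8, 6.4]
opening: 0.264
```

```bash
python3 w.py 13 wrist;python3 m5.py 13;python3 m4.py 13|grep neck
```

```text
t 19.65 tcp [ 0.5365 -0.4322  0.1767] head -39.59 tilt z [ 0.0025 -0.0021 -1.    ] F [ 2.7 -0.8  6.4] open 0.264
 shift frac [-1.6263 -0.4852  0.3661] roll frac -0.1788
13 hung top x 2-98% [ 2.6 17.1] z med by halves 160.7 160.7
  keeper x [-0.5 24.9]
   z 168 226 x max face 3.1;   z 172 261 x max face 3.2;   z 176 482 x max face 4.9;   z 180 556 x max face 5.3;   z 184 671 x max face 5.3;   z 188 261 x max face 3.0;   z 192 285 x max face 3.1;   z 196 294 x max face 3.0;   z 200 311 x max face 3.0;   z 204 378 x max face 3.1;   z 208 376 x max face 2.9;   z 212 1390 x max face 2.7;   z 216 496 x max face 1.7;
neck top (exp +39) 4738 z med 215.5 ctr [-0.8 -0.2] sz [14.  54.6] ang 0.0 x 1-99% [-6.4  5.8] y [-25.9  25.4]
```

>>> step_arm:
  plan:
    - [0,[0,0,-0.001],0]
    - [0,[0,0,-0.002],0]
    - [0,[0,0,-0.003],0]
    - [0,[0,0,-0.004],0]
    - [0,[0,0,-0.005],0]
    - [0,[0,0,-0.005],0]
    - [0,[0,0,-0.005],0]
    - [0,[0,0,-0.005],0]

```text
time: 20.5
tcp_pos: [0.5359, -0.4318, 0.1767]
ee_rot: [[0.771, -0.637, 0.0], [-0.637, -0.771, -0.0], [0.0, 0.0, -1.0]]
ft_force: [2.0, -1.0, 5.3]
opening: 0.265
```

```bash
python3 w.py 14 wrist;python3 m5.py 14;python3 m4.py 14|grep neck
```

```text
t 20.5 tcp [ 0.5359 -0.4318  0.1767] head -39.6 tilt z [ 3.e-04 -3.e-04 -1.e+00] F [ 2.  -1.   5.3] open 0.265
 shift frac [-1.6203 -0.4854  0.3708] roll frac -0.1788
14 hung top x 2-98% [ 2.  16.2] z med by halves 160.8 160.7
  keeper x [-1.3 24. ]
   z 168 235 x max face 2.3;   z 172 266 x max face 2.5;   z 176 477 x max face 3.9;   z 180 566 x max face 4.5;   z 184 686 x max face 4.5;   z 188 254 x max face 2.3;   z 192 271 x max face 2.4;   z 196 299 x max face 2.3;   z 200 304 x max face 2.3;   z 204 387 x max face 2.4;   z 208 388 x max face 2.3;   z 212 1341 x max face 2.0;   z 216 542 x max face 0.9;
neck top (exp +39) 4742 z med 215.5 ctr [-1.1 -0.1] sz [54.6 13.7] ang 89.4 x 1-99% [-7.   5.1] y [-25.9  25.3]
```

>>> step_arm:
  plan:
    - [0,[-0.002,0,0],0]
    - [0,[-0.004,0,0],0]
    - [0,[-0.006,0,0],0]
    - [0,[-0.008,0,0],0]
    - [0,[-0.009,0,0],0]
    - [0,[-0.009,0,0],0]
    - [0,[-0.009,0,0],0]
    - [0,[-0.009,0,0],0]

```text
time: 21.35
tcp_pos: [0.5348, -0.4309, 0.1767]
ee_rot: [[0.771, -0.637, 0.0], [-0.637, -0.771, -0.0], [0.0, 0.0, -1.0]]
ft_force: [2.0, -1.5, 4.5]
opening: 0.266
```

```bash
python3 w.py 15 wrist;python3 m5.py 15;python3 m4.py 15|grep neck
```

```text
t 21.35 tcp [ 0.5348 -0.4309  0.1767] head -39.59 tilt z [ 3.e-04 -3.e-04 -1.e+00] F [ 2.  -1.5  4.5] open 0.266
 shift frac [-1.6112 -0.4854  0.3709] roll frac -0.1788
15 hung top x 2-98% [ 0.5 14.9] z med by halves 160.8 160.8
  keeper x [-2.7 22.6]
   z 168 241 x max face 0.9;   z 172 263 x max face 1.1;   z 176 473 x max face 2.8;   z 180 575 x max face 3.1;   z 184 662 x max face 3.2;   z 188 260 x max face 0.9;   z 192 271 x max face 1.0;   z 196 304 x max face 1.0;   z 200 299 x max face 1.0;   z 204 405 x max face 1.0;   z 208 371 x max face 0.9;   z 212 1380 x max face 0.6;   z 216 500 x max face -0.5;
neck top (exp +39) 4720 z med 215.5 ctr [-2.7 -0.3] sz [13.7 54.7] ang 0.1 x 1-99% [-8.5  3.7] y [-25.8  25.3]
```

>>> step_arm:
  plan:
    - [0.28,[0,0,0],0]
    - [0.3,[0,0,0],0]
    - [0.33,[0,0,0],0]
    - [0.38,[0,0,0],0]
    - [0.45,[0,0,0],0]
    - [0.5,[0,0,0],0]
    - [0.55,[0,0,0],0]
    - [0.55,[0,0,0],0]
  squeeze: 20

```text
time: 22.2
tcp_pos: [0.5347, -0.4308, 0.1767]
ee_rot: [[0.771, -0.637, -0.0], [-0.637, -0.771, 0.0], [-0.0, 0.0, -1.0]]
ft_force: [-0.2, 0.5, -0.1]
opening: 0.551
```

```bash
python3 w.py 16 wrist scene;python3 m5.py 16;python3 m4.py 16|grep neck; python3 -c "
import cv2
p=cv2.imread('pics/scene16.png'); cv2.imwrite('pics/scene16c.png',cv2.resize(p[150:330,340:500],None,fx=3.3,fy=3.3,interpolation=2))"
```

```text
t 22.2 tcp [ 0.5347 -0.4308  0.1767] head -39.59 tilt z [-0.  0. -1.] F [-0.2  0.5 -0.1] open 0.551
 shift frac [-1.61   -0.4852  0.3711] roll frac -0.1788
16 hung top x 2-98% [ 0.  14.3] z med by halves 161.2 161.1
  keeper x [-4.4 22.1]
   z 168 241 x max face 0.4;   z 172 250 x max face 0.6;   z 176 317 x max face 0.5;   z 180 315 x max face 0.5;   z 184 403 x max face 0.6;   z 188 258 x max face 0.6;   z 192 277 x max face 0.7;   z 196 303 x max face 0.5;   z 200 315 x max face 0.5;   z 204 366 x max face 0.6;   z 208 379 x max face 0.6;   z 212 898 x max face 0.5;   z 216 957 x max face -0.6;
neck top (exp +39) 3969 z med 215.9 ctr [-4.9  0.5] sz [64.  16.3] ang 89.0 x 1-99% [-8.5  2.6] y [-31.1  31.9]
```

View pics/scene16c.png

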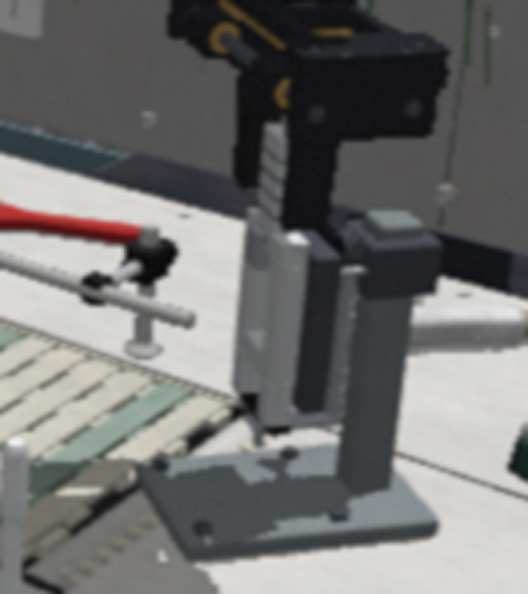

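View pics/wrist16.png

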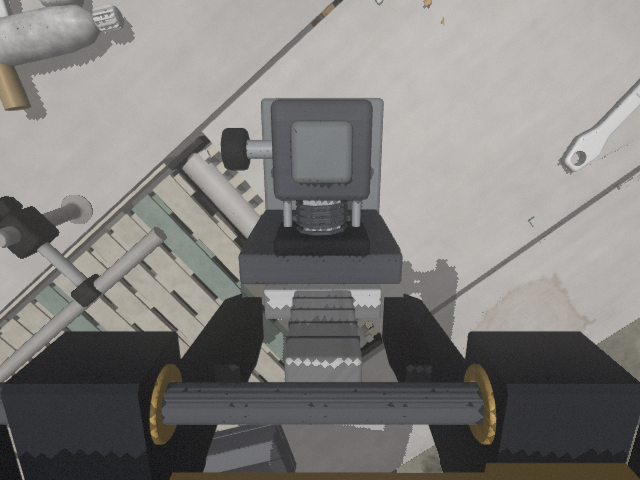

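>>> step_arm:
  plan:
    - [0.55,[0,0,-0.03],0]
    - [0.55,[0,0,-0.08],0]
    - [0.55,[0,0,-0.16],0]
    - [0.55,[0,0,-0.26],0]
    - [0.55,[0,0,-0.36],0]
    - [0.55,[0,0,-0.46],0]
    - [0.55,[0,0,-0.54],0]
    - [0.55,[0,0,-0.56],0]

```text
time: 23.1
tcp_pos: [0.535, -0.431, 0.2629]
ee_rot: [[0.771, -0.637, 0.002], [-0.637, -0.771, -0.003], [0.003, 0.001, -1.0]]
ft_force: [-0.1, -0.2, -0.6]
opening: 0.546
```

```bash
python3 w.py 17 wrist scene;python3 m5.py 17; python3 - <<'E'
import cv2
p=cv2.imread('pics/scene17.png'); cv2.imwrite('pics/scene17c.png',cv2.resize(p[150:330,340:500],None,fx=3.3,fy=3.3,interpolation=2))
from hw import *
from g import *
W=wcloud("17"); S=np.stack([(W[...,:2]-SO)@SX,(W[...,:2]-SO)@SY,W[...,2]],-1)*1000
x,y,z=S[...,0],S[...,1],S[...,2]
for n,m in [('neck',(abs(y)<14)&(z>210)&(z<222)&(abs(x)<30)),('bridge',(abs(y)<28)&(abs(y)>13)&(z>165)&(z<171)&(abs(x)<30)),('lip',(abs(y)<8)&(x<-14.5)&(x>-25)&(z>140)&(z<170))]:
    print(n,m.sum(),[np.percentile(q[m],[2,50,98]).round(1) for q in (x,y,z)] if m.sum() else '')
E
```

```text
t 23.1 tcp [ 0.535  -0.431   0.2629] head -39.59 tilt z [ 0.0022 -0.0025 -1.    ] F [-0.1 -0.2 -0.6] open 0.546
 shift frac [-1.6157 -0.4858  0.9406] roll frac -0.1788
17 hung top x 2-98% [ 0.4 14.2] z med by halves 161.2 161.2
  keeper x [-4.3 21.9]
   z 168 75 x max face 0.4;   z 172 76 x max face 0.4;   z 176 78 x max face 0.3;   z 180 73 x max face 0.4;   z 184 93 x max face 0.3;   z 188 69 x max face 0.4;   z 192 72 x max face 0.5;   z 196 76 x max face 0.4;   z 200 72 x max face 0.5;   z 204 88 x max face 0.6;   z 208 90 x max face 0.4;   z 212 374 x max face 0.3;   z 216 593 x max face -1.1;
neck 1322 [array([-13.3,  -5.4,   0.4]), array([-11.7,  -0.5,  10.8]), array([211.1, 216.1, 217.4])]
bridge 755 [array([-12.9,  -5.9,  17.2]), array([-24.5,  13.5,  24.4]), array([165.1, 166.2, 167.5])]
lip 0
```

View pics/scene17c.png

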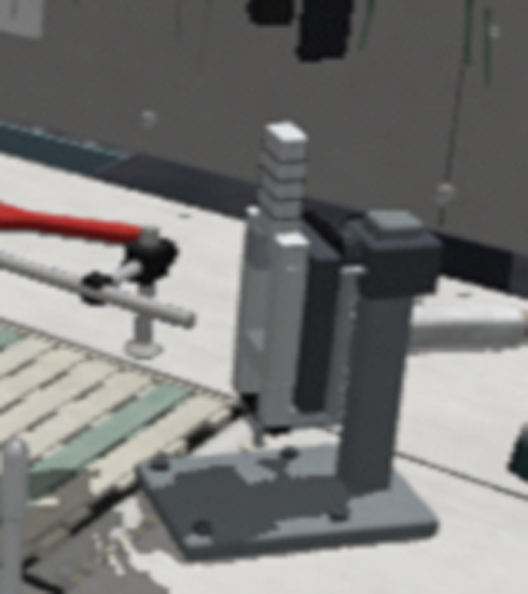

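View pics/wrist17.png

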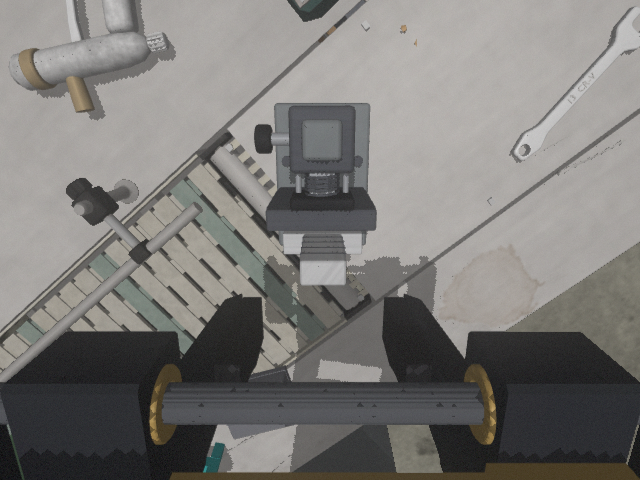

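```bash
python3 -c "
from cell import env, monitor
s=monitor.read_state(); print(s['time'],s['joint_vel'].round(2)); print(env.sign_off())"
```

```text
23.2 [-0.05  0.72  1.66 -0.1  -0.62 -0.04]
the job is handed in; nothing more can be done
None
```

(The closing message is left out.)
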